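# Set out the visit tray and rotate the carton stock

### The job

First take the oldest carton from the front of the sloped lane and stand it flat in the tray's middle compartment; after that, load the new carton into the lane lengthwise, behind the carton that has slid to the front. Lay the tape roll flat and centred on top of the carton in the tray, and stand the bottle in the compartment to the left of that carton and the jar in the one to its right (left and right as seen from the robot). Leave the stapler and the oximeter where they are.

Things in the scene. Friction and masses are not known exactly. Their poses are not given: they have to be found in the camera images.
- carton_old: Oldest carton: plain brown cardboard carton, 64 mm long (its x), 45 wide (its y), 50 high, 0.12 kg, short white strip on top, dark end edges; all three are alike. Origin: centre of its underside, z through its top. At the start it is the front (lower, nearer the robot) of the two in the sloped lane, resting against the stop and leaning with the slope.
- carton_next: Next carton: plain brown cardboard carton, 64 mm long (its x), 45 wide (its y), 50 high, 0.12 kg, short white strip on top, dark end edges; all three are alike. Origin: centre of its underside, z through its top. At the start right behind the oldest in the lane, touching it; slides down to the stop by itself within a second once the oldest is lifted out. It stays in the lane.
- carton_new: New carton: plain brown cardboard carton, 64 mm long (its x), 45 wide (its y), 50 high, 0.12 kg, short white strip on top, dark end edges; all three are alike. Origin: centre of its underside, z through its top. At the start it stands on the table among the other things.
- bottle: Slim white plastic bottle with a grey cap, round, 42 mm in diameter and 92 mm high overall (full width up to 68 mm, then a shoulder and a 24 mm wide cap), 0.12 kg, standing upright; origin at the centre of its underside.
- jar: Squat amber jar with a white lid, round, 52 mm in diameter (full width up to 42 mm) and 58 mm high with its 48 mm wide lid, 0.14 kg, standing upright; origin at the centre of its underside.
- tape: Roll of white surgical tape: a ring 44 mm in outer diameter with a 28 mm hole, 25 mm high, lying flat; origin at the centre of its underside.
- tray: White tray, fixed, 126 mm (its x) by 266 mm (its y), rim and dividers 14 mm high, 4 mm thick like the floor. Three compartments side by side along y, each 118 by 83 mm inside, centres at y = +87 (left seen from the robot), 0, -87 mm. Origin: centre of its underside; +x away from the robot, within 0.2 rad. It stands left or right of the robot, the lane on the other side.
- lane: Sloped feed lane, fixed, 60 mm wide. Origin on the table, +x (within 0.2 rad) away from the robot and uphill. Slippery deck, slope 0.21 rad, 45 mm high above the origin; from there along the deck the stop (14 mm high) is 75 mm down, the open back end 96 mm up; side lips 8 mm high, 52 mm apart. Holds two cartons lengthwise, centres 43 mm down and 21 mm up; they slide down till they touch.
- stapler: Small black stapler, 66 by 26 mm, 31 mm high, loose on the table; to be left where it is. Origin at the centre of its underside.
- oximeter: White fingertip pulse oximeter with a dark display, 56 by 34 mm, 30 mm high, loose on the table; to be left where it is. Origin at the centre of its underside.
Mind the look-alikes: they are no part of the job. Leave any turquoise look-alike of the jar alone.

How it is judged:
By the outcome, as a careful person would: the job done as asked, in the order asked, and still so for the second after the job is handed in, with the robot touching nothing.
It also fails if it takes over 120 s, if anything falls off the work surface, if the arm or the gripper's body presses on something with over 40 N, if the wrist force passes 120 N, or if a joint passes its speed limit or range.

### The arm

A 7-joint arm with a two-finger parallel gripper is mounted at the origin on the work surface. World frame = base frame: x ahead of the robot, y to its left, z up, the work surface at z = 0. Lengths are in m, angles in rad, forces in N, time in s.
With the tool pointing down it reaches from about 0.35 to 0.9 m from the base axis. Payload 8.1 kg.
Tool frame: the origin (TCP) lies on the front face of the gripper's body, between the roots of the fingers; the fingertips stand 66 mm ahead of it and the grasp point (between the pads) lies 47 mm ahead of it (arm.finger_overhang is the distance from the TCP to the fingertips, in m); z points along the fingers, y is the line along which they close (so a half turn about z gives the same grasp; the last joint's range is limited). The gripper opens to 92 mm and grips with 3 to 60 N. Pads are 19 mm wide; open, the fingers measure 130 mm over their backs; the gripper's body (75 mm by 190 mm) begins 47 mm behind the grasp point.
Start: joints at [-1.207, 0.434, 0.025, 1.573, -0.012, 1.134, -0.075], TCP at [0.281, 0.558, 0.292] pointing down, gripper open.
Joint ranges: [-2.62, 2.62], [-0.44, 2.09], [-1.27, 1.32], [0.08, 2.57], [-1.32, 4.46], [0.12, 2], [-2.74, 2.74]. Speed limits (rad/s): [2.22, 2.22, 3.01, 3.01, 3.14, 3.14, 3.14].

### API

Orientations are given as a rotation vector (axis times angle).
In Python, from cell import readout, cams, workorder, spotter, arm gives the robot as it stands.
- The arm moves only by the shell command python3 -m creep 'ROWS' [FORCE]. ROWS is one flat JSON list of numbers that holds 1 to 10 rows one after another, with no inner brackets; each row has 5 numbers: dx, dy, dz in shares of the most that a row can go, 1 being 50 mm, then a turn about the tool's z in rad, then the opening from 0.0 (shut) to 1.0 (fully open); each row shifts and turns the commanded pose from where the row before left it, along the tool's axes as they then stand; what a row does not reach is not made up. A row lasts 1/10 s, in which the tool goes at most 0.05 m and 0.15 rad, less where a joint would pass 70% of its speed; a pose out of reach is approached as far as the arm can. The fingers move at their own pace and stop on an object; FORCE is the grip in N (left out, the last holds). Time passes only in rows, so rows that do not move let the fingers close. It prints the time, the measured TCP pose, the force, the opening and the grip force at its end. Input that does not fit is refused with a message, and nothing moves.
- readout.observe(): the state, without advancing time (a new reading comes with each control period).
- cams.get_image(name): name is "scene" or "top" or "wrist"; returns a dict with "image" (420x560x3 uint8, blue, green, red), "fx", "fy", "cx", "cy" (pixels), "distortion" ([k1, k2, p1, p2, k3] as OpenCV has them; the pictures are not rectified), "cam_to_world" (4x4, takes a point from camera to world coordinates); the wrist camera has in their place "mount" (4x4, takes a point from camera to tool coordinates, whose origin is the TCP and whose axes are the flange's). Camera axes: x right, y down, z forward; pixel columns grow to the right and rows downward; lengths in m; the calibration is good to about 2 mm. A picture is of the moment at which its call begins: read the wrist's pose just before it. There is no depth.
- workorder.sign_off(): hands the job in; it is judged then, once.
Trained networks look in a picture, given as the dict that the camera call returned (one of the last four; its "shot" number tells which), for a name from the list of things; names that differ only in an ending like _2 or _b are one class to them, and where a whole thing is asked for, a point or a joint stands for the part that bears it (a point fixed in the world has none). Each returns a list of dicts, best first, with "score" (0 to 1); they miss things now and then, are a little off and sometimes report something else, mostly with a low value. They report only what shows in the picture. A call takes as long as a camera call. They do not tell look-alikes from the thing itself.
- spotter.boxes_of(picture, name): "centre" ([x, y, z] in m, in the coordinates of the camera as it stood for that picture, good to about 4 mm: the middle of the surface that is visible of it).
The state is a dict: "clock": time; "joints": joint angles; "dq": joint speeds; "joint_efforts": joint torques, N m; "position": TCP position; "ee_rot": TCP orientation; "force": force on the tool from outside, world axes, zero at the start; "ft_torque": the same for the moment, N m; "width": opening from 0.0 (shut) to 1.0 (fully open); "gripper_force": force on a finger pad.
Only numpy, scipy, OpenCV 4.12 (cv2) and the standard library are available. Lean on these libraries where they do the work, as an engineer would, in place of code of your own. Each camera call takes 0.05 s, during which the arm holds its last target. There are 200 camera calls.

## Working session

There is one attempt and no reset: what is moved stays moved. The work goes in short steps, Python scripts to look and compute and a shell command to move; the robot and the scene stay as the last step left them, time stands still between calls to the robot, and variables do not carry over. Pictures are saved under pics/ and viewed, at most 20 in all, crops included, and the job is handed in when it is done.

```bash
ls; mkdir -p pics
python3 - <<'E'
from cell import readout, cams, spotter
import cv2, numpy as np
s=readout.observe(); print({k:np.round(v,3).tolist() for k,v in s.items()})
for n in ("scene","top"):
    p=cams.get_image(n); cv2.imwrite(f"pics/{n}0.png",p["image"])
    T=np.array(p["cam_to_world"]); print(n,p["fx"],p["distortion"],np.round(T,3).tolist())
    for o in ["carton_old","bottle","jar","tape","tray","lane","stapler","oximeter"]:
        for d in spotter.boxes_of(p,o):
            c=np.array(d["centre"]); w=T@np.r_[c,1]
            uv=cv2.projectPoints(c.reshape(1,3),np.zeros(3),np.zeros(3),np.array([[p["fx"],0,p["cx"]],[0,p["fy"],p["cy"]],[0,0,1.]]),np.array(p["distortion"]))[0].ravel()
            print(o,round(d["score"],2),w[:3].round(3),uv.round())
E
```

```text
pics
{'clock': 0.0, 'joints': [-1.207, 0.435, 0.025, 1.574, -0.012, 1.134, -0.075], 'dq': [0.0, -0.001, -0.002, 0.003, -0.001, 0.0, -0.0], 'joint_efforts': [0.001, -66.785, 0.985, -31.446, -0.061, 0.043, 0.0], 'position': [0.281, 0.558, 0.291], 'ee_rot': [-0.727, -3.056, 0.003], 'force': [0.283, 0.979, -0.444], 'ft_torque': [0.012, 0.021, -0.024], 'gripper_force': 0.0, 'width': 1.004}
scene 457.83685014750984 [0.00690311 0.         0.         0.         0.        ] [[-0.858, 0.444, -0.258, 0.779], [0.514, 0.741, -0.432, 0.465], [-0.0, -0.503, -0.864, 0.948], [0.0, 0.0, 0.0, 1.0]]
carton_old 0.69 [0.462 0.322 0.084] [374. 306.]
carton_old 0.55 [ 0.44  -0.051  0.052] [283. 174.]
bottle 0.83 [0.552 0.076 0.067] [269. 234.]
bottle 0.64 [0.534 0.311 0.092] [341. 318.]
jar 0.84 [0.348 0.095 0.058] [351. 201.]
jar 0.78 [0.538 0.175 0.059] [299. 269.]
jar 0.73 [0.41  0.163 0.056] [346. 237.]
jar 0.71 [0.446 0.068 0.058] [308. 211.]
jar 0.21 [ 0.508 -0.289  0.002] [213. 132.]
tape 0.61 [ 0.646 -0.064  0.028] [203. 214.]
tray 0.79 [ 0.509 -0.287 -0.001] [213. 133.]
tray 0.62 [0.532 0.308 0.095
[... 222 characters left out ...]
0.        ] [[0.007, -0.995, 0.103, 0.386], [-1.0, -0.004, 0.023, -0.022], [-0.022, -0.103, -0.994, 1.259], [0.0, 0.0, 0.0, 1.0]]
carton_old 0.89 [0.465 0.306 0.087] [148. 229.]
bottle 0.82 [0.546 0.066 0.075] [257. 194.]
jar 0.95 [0.342 0.091 0.056] [246. 286.]
jar 0.85 [0.444 0.056 0.058] [262. 241.]
jar 0.77 [0.407 0.153 0.061] [218. 257.]
jar 0.66 [0.532 0.164 0.053] [215. 201.]
jar 0.65 [ 0.506 -0.3    0.003] [416. 216.]
tape 0.52 [ 0.644 -0.065  0.027] [316. 155.]
tray 0.85 [ 0.506 -0.298  0.003] [415. 216.]
lane 0.62 [0.572 0.281 0.055] [164. 183.]
stapler 0.76 [0.656 0.071 0.022] [257. 150.]
stapler 0.28 [0.442 0.058 0.059] [261. 241.]
oximeter 0.79 [ 0.535 -0.046  0.029] [308. 202.]
```

Run:
```python
import cv2
a=cv2.imread("pics/top0.png")[110:330,90:480]; cv2.imwrite("pics/topc.png",cv2.resize(a,None,fx=2,fy=2,interpolation=cv2.INTER_CUBIC))
a=cv2.imread("pics/scene0.png")[100:400,100:480]; cv2.imwrite("pics/scenec.png",cv2.resize(a,None,fx=2,fy=2,interpolation=cv2.INTER_CUBIC))
```

```text
(no output)
```

View pics/topc.png

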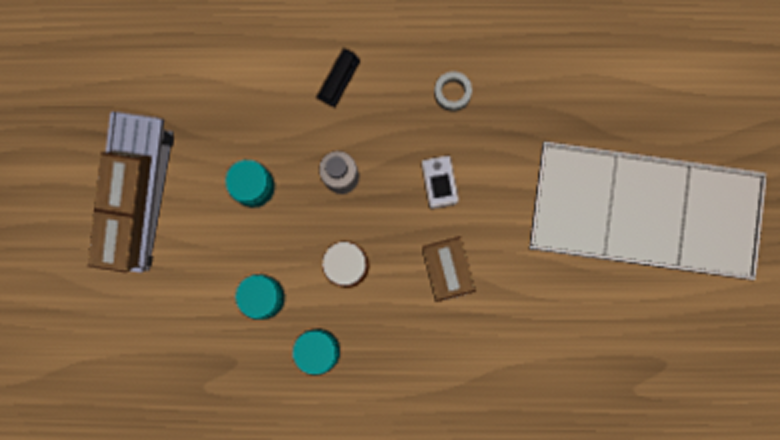

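View pics/scenec.png

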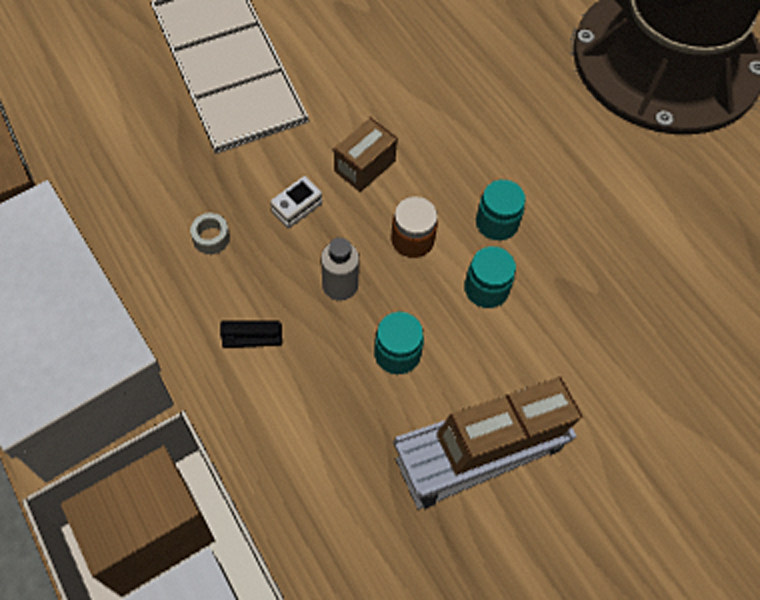

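The top crop shows the lane at left, with the front carton at crop (110,240) and the next one at (118,180). The new carton is at (448,268). The candidates for the jar are the white-lidded one at (345,263) and three turquoise look-alikes at (249,183), (259,297) and (316,352). The rest are the bottle (338,170), tape (453,90), oximeter (440,182), stapler (338,77), and the tray at right with compartments near (575,200), (648,210) and (722,222). The scene crop confirms that the jar at (415,227) is amber with a white lid. The brown box at lower left in that crop is off to the side and not part of the job.

The front carton is at (110,240), nearest the robot. I'll now measure everything by segmentation.

```bash
cat > h.py <<'E'
from cell import readout, cams, spotter
import cv2, numpy as np
from scipy.spatial.transform import Rotation as R
def K(p): return np.array([[p["fx"],0,p["cx"]],[0,p["fy"],p["cy"]],[0,0,1.]])
def shot(n):
    s=readout.observe(); p=cams.get_image(n)
    if n=="wrist":
        T=np.eye(4); T[:3,:3]=R.from_rotvec(s["ee_rot"]).as_matrix(); T[:3,3]=s["position"]; T=T@np.array(p["mount"])
    else: T=np.array(p["cam_to_world"])
    p["T"]=T; return p
def world(p,uv,z):
    q=cv2.undistortPoints(np.array(uv,float).reshape(-1,1,2),K(p),np.array(p["distortion"])).reshape(-1,2)
    d=np.c_[q,np.ones(len(q))]@p["T"][:3,:3].T; o=p["T"][:3,3]
    return o+d*((z-o[2])/d[:,2])[:,None]
def proj(p,w):
    M=np.linalg.inv(p["T"]); w=np.array(w,float).reshape(-1,3)
    return cv2.projectPoints(w,cv2.Rodrigues(M[:3,:3])[0],M[:3,3],K(p),np.array(p["distortion"]))[0].reshape(-1,2)
def blob(p,mask,near,z,rad=25):
    """largest connected blob within rad px of near; world centre, long axis yaw, sizes"""
    m=np.zeros_like(mask); cv2.circle(m,tuple(int(v) for v in near),rad,255,-1); m&=mask
    n,l,st,_=cv2.connectedComponentsWithStats(m); i=1+np.argmax(st[1:,4])
    c=max(cv2.findContours((l==i).astype(np.uint8),0,1)[0],key=cv2.contourArea).reshape(-1,2)
    w=world(p,c,z)[:,:2]; (x,y),(a,b),t=cv2.minAreaRect((w*1e4).astype(np.float32))
    if a<b: a,b,t=b,a,t+90
    return np.array([x,y])/1e4, (np.radians(t)+np.pi/2)%np.pi-np.pi/2, (a/1e4,b/1e4)
def hsv(p): return cv2.cvtColor(p["image"],cv2.COLOR_BGR2HSV)
def white(p,smax=60,vmin=130): return cv2.inRange(hsv(p),(0,0,vmin),(180,smax,255))
def goto(xy,ygrip):
    """tool-axis dx,dy and turn to bring the TCP over xy with closing line at world yaw ygrip"""
    s=readout.observe(); M=R.from_rotvec(s["ee_rot"]).as_matrix(); d=M.T@np.r_[np.array(xy)-s["position"][:2],0]
    cur=np.arctan2(M[1,1],M[0,1]); t=-((ygrip-cur+np.pi/2)%np.pi-np.pi/2)
    print("pos",np.round(s["position"],4),"d tool",d.round(4),"turn",round(t,3),"j7",round(s["joints"][6],2))
E
python3 - <<'E'
from h import *
p=shot("top"); m=white(p)
def uv(c): return (90+c[0]/2,110+c[1]/2)
for n,c,z,r in [("old",(110,240),.087,16),("next",(118,180),.1,16),("new",(448,268),.05,20),("jar",(345,263),.058,20),("tape",(453,90),.025,20),("tray",(648,210),.014,70)]:
    try: a,t,s=blob(p,m,uv(c),z,r); print(n,a.round(4),round(t,3),np.round(s,4))
    except Exception as e: print(n,e)
print("bottle cap",world(p,[uv((336,166))],.092).round(4))
print("tray corners",world(p,[uv(c) for c in [(545,142),(766,173),(754,279),(529,248)]],.014).round(4).tolist())
E
```

```text
old [0.4625 0.3141] -0.077 [0.0468 0.0118]
next [0.5252 0.3053] -0.068 [0.0468 0.0119]
new [ 0.4369 -0.06  ] 0.273 [0.0478 0.0121]
jar [0.4426 0.0569] -1.564 [0.0468 0.0445]
tape [ 0.6456 -0.0666] 0.001 [0.0403 0.0395]
tray [ 0.5069 -0.2953] 1.436 [0.2654 0.1265]
bottle cap [[0.5456 0.0634 0.092 ]]
tray corners [[0.5855, -0.1741, 0.014], [0.5506, -0.4354, 0.014], [0.4263, -0.4177, 0.014], [0.4618, -0.1546, 0.014]]
```

Run:
```python
from h import *
goto((0.46,0.31),np.pi/2-.1)
p=shot("wrist"); print(np.round(p["mount"],3).tolist(),p["fx"])
```

```text
pos [0.2813 0.5581 0.2923] d tool [-0.2713 -0.1411 -0.    ] turn -0.367 j7 -0.08
[[-0.0, -0.966, -0.259, 0.07], [1.0, 0.0, -0.002, -0.002], [0.002, -0.259, 0.966, -0.092], [0.0, 0.0, 0.0, 1.0]] 345.27781230514967
```

Units first: shifts go in shares of 50 mm. So -0.0388 m is -0.776, -0.0202 m is -0.404.

```bash
python3 -m creep '[-0.776, -0.404, 0, 0, 1, -0.776, -0.404, 0, 0, 1, -0.776, -0.404, 0, 0, 1, -0.776, -0.404, 0, 0, 1, -0.776, -0.404, 0, 0, 1, -0.776, -0.404, 0, 0, 1, -0.776, -0.404, 0, 0, 1, 0, 0, 0, -0.122, 1, 0, 0, 0, -0.122, 1, 0, 0, 0, -0.122, 1]' 20; python3 -m creep '[0, 0, 0, 0, 1, 0, 0, 0, 0, 1]'
python3 - <<'E'
from h import *
goto((0.46,0.31),np.pi/2-.1)
p=shot("wrist"); cv2.imwrite("pics/w1.png",p["image"])
print(proj(p,[[.4625,.3141,.087],[.5252,.3053,.1]]).round())
E
```

```text
clock: 2.0
position: [0.4604, 0.3092, 0.2924]
ee_rot: [0.152, 3.138, 0.0]
force: [-1.0, 0.9, 0.0]
width: 0.998
gripper_force: 0.0
clock: 2.2
position: [0.4602, 0.3096, 0.2923]
ee_rot: [0.164, 3.137, 0.0]
force: [0.5, 0.0, -0.7]
width: 1.0
gripper_force: 0.0
pos [0.4602 0.3096 0.2923] d tool [0.0002 0.0004 0.    ] turn -0.004 j7 0.79
[[282. 206.]
 [280. 278.]]
```

View pics/w1.png

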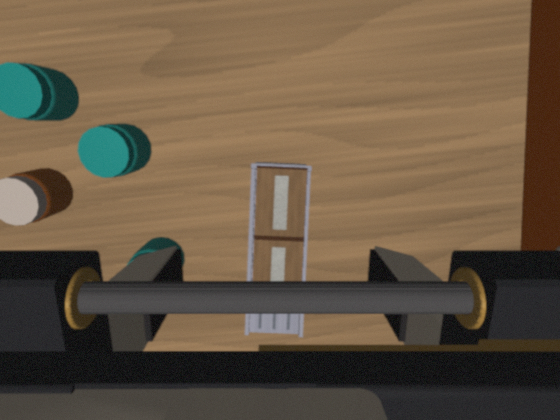

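The wrist view shows the oldest carton by the stop, with its strip at (281,203). The next one's strip is at (279,265), and the lane corners are at about (254,165), (310,165), (246,333) and (303,333). The grippable choice is the front carton at the stop.

Run:
```python
from h import *
p=shot("wrist"); m=white(p,70,140)
for n,c,z in [("old",(281,203),.085),("next",(279,262),.098)]:
    a,t,s=blob(p,m,c,z,30); print(n,a.round(4),round(t,3),np.round(s,4))
f=world(p,[(253.5,166),(310,166)],.043)[:,:2]; b=world(p,[(246.5,333),(303,333)],.073)[:,:2]
print(f.round(4),b.round(4),np.linalg.norm(f[0]-f[1]),np.linalg.norm(b[0]-b[1]))
d=b.mean(0)-f.mean(0); print("yaw",np.arctan2(d[1],d[0]),"len",np.linalg.norm(d),"expect",.171*.978)
x,y,w,h=225,150,110,200
cv2.imwrite("pics/w1c.png",cv2.resize(p["image"][y:y+h,x:x+w],None,fx=3,fy=3,interpolation=cv2.INTER_CUBIC))
```

```text
old [0.4599 0.3125] -0.142 [0.0493 0.0124]
next [0.5122 0.3045] -0.139 [0.032  0.0125]
[[0.43   0.2896]
 [0.4358 0.345 ]] [[0.596  0.264 ]
 [0.602  0.3218]] 0.05576223263999656 0.05809138061160404
yaw -0.14565536036782875 len 0.1678416987514047 expect 0.167238
```

View pics/w1c.png

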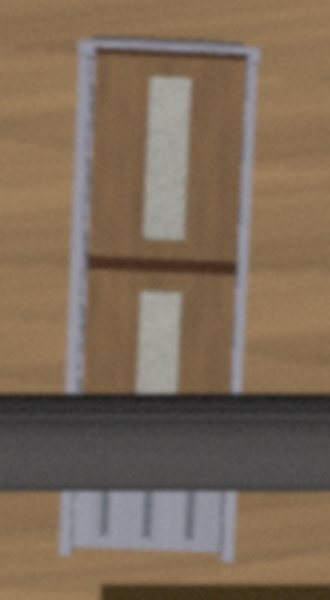

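Run:
```python
from h import *
p=shot("wrist")
f=world(p,[(251.7,163.5),(311.7,165.7)],.043)[:,:2]; b=world(p,[(245,334),(302.3,336.7)],.073)[:,:2]
d=b.mean(0)-f.mean(0); print("yaw",np.arctan2(d[1],d[0]),"len",np.linalg.norm(d),"mids",f.mean(0),b.mean(0),np.linalg.norm(f[0]-f[1]),np.linalg.norm(b[0]-b[1]))
goto((.4638,.3125),np.pi/2-.142)
```

```text
yaw -0.15018458163626608 len 0.17201231114934273 mids [0.4314695  0.31740737] [0.60154555 0.29167078] 0.05920165723570857 0.05910747715317429
pos [0.4601 0.3097 0.2923] d tool [-0.0034  0.0031  0.    ] turn 0.039 j7 0.79
```

```bash
python3 -m creep '[-0.068, 0.062, 0, 0.04, 1, 0, 0, 0.9, 0, 1, 0, 0, 0.9, 0, 1, 0, 0, 0.8, 0, 1, 0, 0, 0.6, 0, 1, 0, 0, 0.28, 0, 1, 0, 0, 0, 0, 1, 0, 0, 0, 0, 1]'
python3 - <<'E'
from h import *
goto((.4638,.3125),np.pi/2-.142)
p=shot("wrist"); cv2.imwrite("pics/w2.png",p["image"])
E
```

```text
clock: 3.15
position: [0.4641, 0.3126, 0.1186]
ee_rot: [0.222, 3.134, 0.0]
force: [0.6, 0.2, 0.4]
width: 1.0
gripper_force: 0.0
pos [0.4641 0.3126 0.1186] d tool [ 0.0002 -0.0002 -0.    ] turn 0.001 j7 0.77
```

View pics/w2.png

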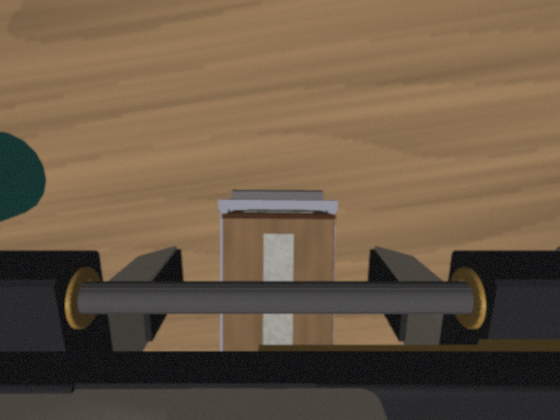

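The front carton is centred between the fingers, at columns 222–335 with the stop at row 205. I'll grip it and lift it along the deck normal.

In the tool's units: -0.04 m is -0.8, -0.02 m is -0.4.

```bash
python3 -m creep '[0, 0, 0, 0, 0.3, 0, 0, 0, 0, 0.3, 0, 0, 0, 0, 0.3, 0, 0, 0, 0, 0.3, 0, 0, 0, 0, 0.3, 0, 0, 0, 0, 0.3]' 20;python3 -m creep '[0.02, 0, -0.1, 0, 0.3, 0.042, 0, -0.2, 0, 0.3, 0.084, 0, -0.4, 0, 0.3, 0.084, 0, -0.4, 0, 0.3, 0.084, 0, -0.4, 0, 0.3, 0, 0, -0.8, 0, 0.3, 0, 0, -0.8, 0, 0.3, 0, 0, 0, 0, 0.3]'
python3 - <<'E'
from h import *
goto((.505,-.294),np.pi/2-.137)
p=shot("wrist"); cv2.imwrite("pics/w3.png",p["image"])
p=shot("top"); m=white(p)
a,t,s=blob(p,m,(415,216),.014,75);print("tray",a,t,s)
E
```

```text
clock: 3.8
position: [0.4639, 0.3124, 0.1183]
ee_rot: [0.221, 3.134, 0.0]
force: [1.1, -1.5, 0.7]
width: 0.523
gripper_force: 0.0
clock: 4.6
position: [0.45, 0.3161, 0.2794]
ee_rot: [0.221, 3.127, 0.011]
force: [0.5, 0.3, -1.6]
width: 0.49
gripper_force: 20.0
pos [0.45   0.3161 0.2794] d tool [-0.1401 -0.5963 -0.0035] turn -0.004 j7 0.74
tray [ 0.50712461 -0.29530947] 1.434442878457003 (0.2656587890625, 0.12644813232421875)
```

View pics/w3.png

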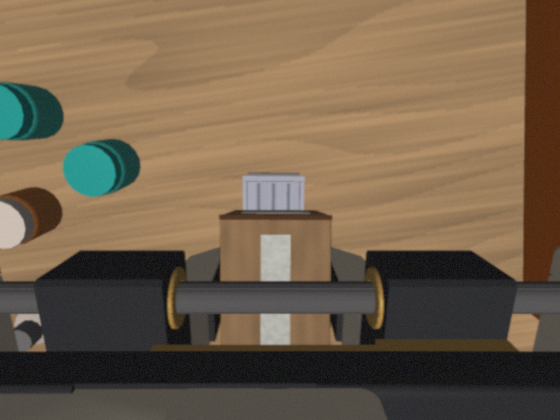

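In the tool's units: -0.0459 m is -0.918, -0.0108 m is -0.216.

```bash
python3 -m creep '[-0.2, -0.918, 0, 0, 0.3, -0.216, -0.918, 0, 0, 0.3, -0.216, -0.918, 0, 0, 0.3, -0.216, -0.918, 0, 0, 0.3, -0.216, -0.918, 0, 0, 0.3, -0.216, -0.918, 0, 0, 0.3, -0.216, -0.918, 0, 0, 0.3, -0.216, -0.918, 0, 0, 0.3, -0.216, -0.918, 0, 0, 0.3, -0.216, -0.918, 0, 0, 0.3]' | head -2; python3 -m creep '[-0.216, -0.918, 0, 0, 0.3, -0.216, -0.918, 0, 0, 0.3, -0.216, -0.918, 0, 0, 0.3, 0, 0, 0, 0, 0.3, 0, 0, 0, 0, 0.3]'
python3 - <<'E'
from h import *
goto((.506,-.295),np.pi/2-.136)
p=shot("wrist"); cv2.imwrite("pics/w4.png",p["image"])
p=shot("top"); cv2.imwrite("pics/top1.png",p["image"])
m=white(p); a,t,s=blob(p,m,(145,230),.087,22);print("next",a,t,s)
E
```

```text
clock: 5.7
position: [0.489, -0.1565, 0.2721]
clock: 6.2
position: [0.5016, -0.2968, 0.2716]
ee_rot: [-0.226, -3.13, -0.001]
force: [-0.4, 1.2, -1.6]
width: 0.494
gripper_force: 20.0
pos [ 0.5016 -0.2968  0.2716] d tool [-0.0041  0.0024 -0.    ] turn -0.008 j7 2.01
next [0.46252207 0.31338145] -0.06135457098351793 (0.046888330078125, 0.012556989288330078)
```

View pics/w4.png

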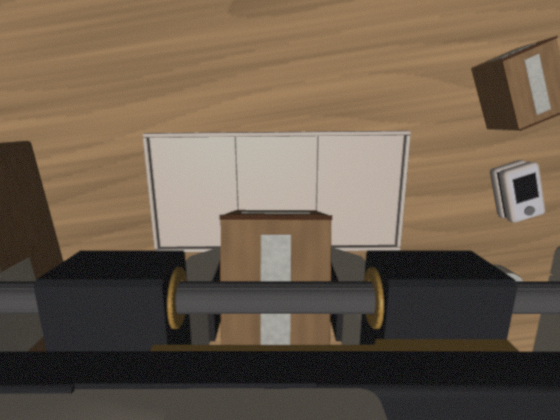

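The tray is between columns 145–409, with its near rim at row 133 and its far rim at row 248. The dividers are at columns 237 and 317. The top camera shows that the next carton has slid to the stop.

Run:
```python
from h import *
p=shot("wrist")
c=world(p,[(145,134),(409,133),(402,248),(157,249)],.014)[:,:2]; print(c.round(4).tolist(), c.mean(0)); print([np.linalg.norm(c[i]-c[i-1]).round(4) for i in range(4)])
d=c[1]-c[0]; print(np.arctan2(-d[0],d[1]))
goto((.506,-.295),np.pi/2-.136)
```

```text
[[0.426, -0.4151], [0.4615, -0.1567], [0.5817, -0.1691], [0.5459, -0.4308]] [ 0.50375303 -0.29291794]
[np.float64(0.1209), np.float64(0.2609), np.float64(0.1208), np.float64(0.2641)]
-0.13658814658705196
pos [ 0.5027 -0.2942  0.2724] d tool [-0.0034 -0.0004 -0.    ] turn -0.003 j7 2.01
```

In the tool's units: 0.04 m is 0.8, 0.03 m is 0.6.

```bash
python3 -m creep '[-0.05, 0, 0.8, 0, 0.3, 0, 0, 0.8, 0, 0.3, 0, 0, 0.8, 0, 0.3, 0, 0, 0.6, 0, 0.3, 0, 0, 0.36, 0, 0.3, 0, 0, 0, 0, 0.3]'; python3 -m creep '[0, 0, 0.08, 0, 0.3, 0, 0, 0.08, 0, 0.3, 0, 0, 0.06, 0, 0.3, 0, 0, 0.06, 0, 0.3, 0, 0, 0, 0, 0.3]' 5
```

```text
clock: 6.95
position: [0.5041, -0.2937, 0.1027]
ee_rot: [-0.217, -3.129, -0.004]
force: [-0.6, 0.9, -1.3]
width: 0.486
gripper_force: 20.0
clock: 7.45
position: [0.5065, -0.2963, 0.092]
ee_rot: [0.22, 3.131, -0.001]
force: [1.4, 0.1, 3.5]
width: 0.488
gripper_force: 5.0
```

In the tool's units: 0.003 m is 0.06.

```bash
python3 -m creep '[0, 0, 0.06, 0, 0.3, 0, 0, 0.06, 0, 0.3, 0, 0, 0, 0, 0.3]' 3; python3 -m creep '[0, 0, 0, 0, 0.65, 0, 0, 0, 0, 0.72, 0, 0, 0, 0, 0.72, 0, 0, 0, 0, 0.72, 0, 0, 0, 0, 0.72]'; python3 -m creep '[0, 0, -0.6, 0, 0.72, 0, 0, -0.8, 0, 0.72, 0, 0, -0.8, 0, 0.72, 0, 0, -0.8, 0, 0.72, 0, 0, -0.8, 0, 1, 0, 0, 0, 0, 1]'
python3 - <<'E'
from h import *
p=shot("wrist"); cv2.imwrite("pics/w5.png",p["image"])
p=shot("top"); cv2.imwrite("pics/top2.png",p["image"])
goto((.4369,-.06),np.pi/2+.273)
p=shot("scene"); cv2.imwrite("pics/s2.png",p["image"]); a,t,s=blob(p,white(p),proj(p,[[.437,-.06,.05]])[0],.05,15);print("new scene",a,t,s)
E
```

```text
clock: 7.75
position: [0.5051, -0.2963, 0.0849]
ee_rot: [-0.221, -3.134, 0.0]
force: [1.9, 0.9, 2.1]
width: 0.488
gripper_force: 3.0
clock: 8.25
position: [0.5051, -0.2961, 0.0851]
ee_rot: [-0.221, -3.133, -0.0]
force: [0.1, 0.1, -0.1]
width: 0.72
gripper_force: 0.0
clock: 8.85
position: [0.5071, -0.2977, 0.2809]
ee_rot: [0.221, 3.125, -0.005]
force: [1.2, -0.0, 0.0]
width: 0.841
gripper_force: 0.0
pos [ 0.5055 -0.2963  0.276 ] d tool [ 0.101   0.2243 -0.0003] turn -0.414 j7 2.02
new scene [ 0.43487261 -0.05939367] 0.2620058826521714 (0.04675293579101562, 0.011704301452636718)
```

View pics/w5.png

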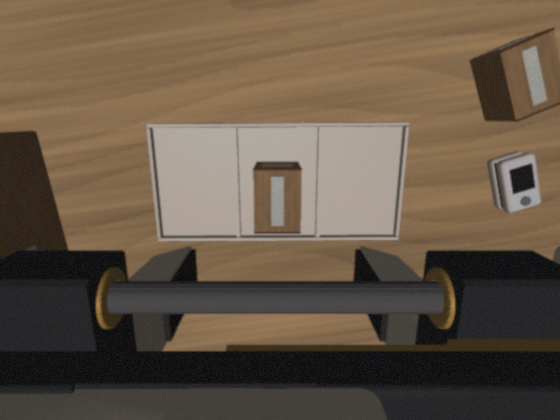

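The oldest carton stands flat in the middle compartment, with its strip at (277,201). Next is the new carton.

In the tool's units: 0.0449 m is 0.898, 0.0202 m is 0.404.

```bash
python3 -m creep '[0.404, 0.898, 0, 0, 1, 0.404, 0.898, 0, 0, 1, 0.404, 0.898, 0, 0, 1, 0.404, 0.898, 0, 0, 1, 0.404, 0.898, 0, 0, 1, 0, 0, 0, -0.137, 1, 0, 0, 0, -0.137, 1, 0, 0, 0, -0.137, 1, 0, 0, 0, 0, 1, 0, 0, 0, 0, 1]'
python3 - <<'E'
from h import *
p=shot("wrist"); uv=proj(p,[[.436,-.06,.05]])[0]; print(uv)
a,t,s=blob(p,white(p),uv,.05,45); print(a,t,s)
goto(a,np.pi/2+t)
E
```

```text
clock: 10.0
position: [0.4362, -0.0598, 0.2743]
ee_rot: [0.416, -3.112, -0.0]
force: [-0.5, 0.9, 0.4]
width: 1.0
gripper_force: 0.0
[275.9549425  199.97002881]
[ 0.43312803 -0.06220709] 0.2653449373821559 (0.04778084411621094, 0.012380732727050781)
pos [ 0.4363 -0.0598  0.2745] d tool [ 0.0037 -0.0015  0.    ] turn 0.001 j7 1.89
```

```bash
python3 -m creep '[0.05, -0.014, 0.9, 0, 1, 0, 0, 0.9, 0, 1, 0, 0, 0.9, 0, 1, 0, 0, 0.7, 0, 1, 0, 0, 0.42, 0, 1, 0, 0, 0, 0, 1]' |head -2; python3 -m creep '[0, 0, 0, 0, 0.3, 0, 0, 0, 0, 0.3, 0, 0, 0, 0, 0.3, 0, 0, 0, 0, 0.3, 0, 0, 0, 0, 0.3, 0, 0, 0, 0, 0.3, 0, 0, 0, 0, 0.3, 0, 0, 0, 0, 0.3]' 20; python3 -m creep '[0, 0, -0.4, 0, 0.3, 0, 0, -0.8, 0, 0.3, 0, 0, -1, 0, 0.3, 0, 0, -1, 0, 0.3, 0, 0, -0.6, 0, 0.3, 0, 0, 0, 0, 0.3, 0, 0, 0, 0, 0.3]'
python3 - <<'E'
from h import *
p=shot("wrist"); cv2.imwrite("pics/w6.png",p["image"])
p=shot("top"); cv2.imwrite("pics/top3.png",p["image"]); m=white(p); a,t,s=blob(p,m,(145,230),.087,22);print("next",a,t,s)
goto((.535,.3015),np.pi/2-.146)
E
```

```text
clock: 10.65
position: [0.4327, -0.0611, 0.0818]
clock: 11.45
position: [0.4346, -0.061, 0.0844]
ee_rot: [-0.423, 3.113, 0.0]
force: [-1.4, -0.2, 4.7]
width: 0.492
gripper_force: 20.0
clock: 12.15
position: [0.4344, -0.061, 0.2742]
ee_rot: [-0.423, 3.112, 0.0]
force: [0.5, -1.0, -2.2]
width: 0.491
gripper_force: 20.0
next [0.46255381 0.31351033] -0.07054367516678184 (0.04693029174804687, 0.012671073150634765)
pos [ 0.4336 -0.061   0.2729] d tool [-1.944e-01  3.223e-01 -3.000e-04] turn 0.416 j7 1.91
```

View pics/w6.png

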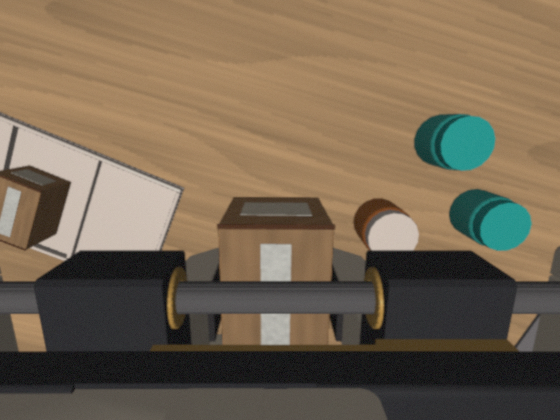

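```bash
python3 -m creep '[-0.502, 0.8, 0, 0, 0.3, -0.502, 0.8, 0, 0, 0.3, -0.502, 0.8, 0, 0, 0.3, -0.502, 0.8, 0, 0, 0.3, -0.502, 0.8, 0, 0, 0.3, -0.502, 0.8, 0, 0, 0.3, -0.502, 0.8, 0, 0, 0.3, -0.502, 0.8, 0, 0, 0.3]' 20|head -2; python3 -m creep '[0, 0, 0, 0.139, 0.3, 0, 0, 0, 0.139, 0.3, 0, 0, 0, 0.139, 0.3, 0, 0, 0, 0, 0.3, 0, 0, 0, 0, 0.3]'
python3 - <<'E'
from h import *
goto((.5417,.3008),np.pi/2-.146)
p=shot("wrist"); cv2.imwrite("pics/w7.png",p["image"])
f=np.array([.9894,-.1455]); o=np.array([.512,.3052]); n=np.array([.1455,.9894])
L=lambda x,y,z: np.r_[o+x*f+y*n,z]
print(proj(p,[L(-.0763,.03,.043),L(-.0763,-.03,.043),L(-.0525,0,.085)]).round(1))
a,t,s=blob(p,white(p,70,140),proj(p,[L(-.0525,0,.085)])[0],.085,30);print(a,t,s)
E
```

```text
clock: 13.05
position: [0.5424, 0.3023, 0.2718]
clock: 13.55
position: [0.5422, 0.3007, 0.2727]
ee_rot: [-0.224, -3.132, 0.003]
force: [0.1, -0.9, -1.6]
width: 0.482
gripper_force: 20.0
pos [0.5422 0.3007 0.2727] d tool [0.0005 0.     0.    ] turn 0.003 j7 0.91
[[312.5  78.8]
 [243.8  78.6]
 [278.3 105. ]]
[0.46041914 0.31219705] -0.1722784261786261 (0.04430026550292969, 0.013103384399414062)
```

View pics/w7.png

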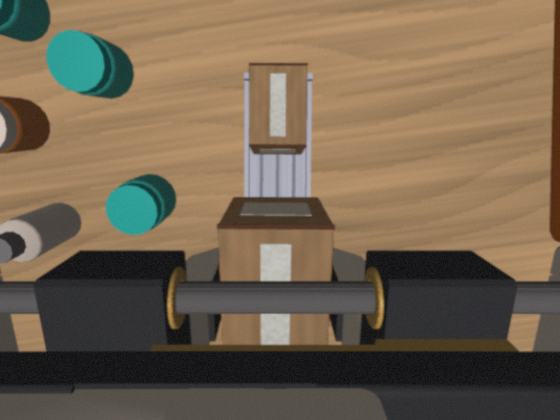

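The front carton is at the stop, with its strip at (278,105). The lane edges at columns 245 and 312 match my prediction. The new carton is lined up behind it, at columns 220–332.

```bash
python3 -m creep '[0, 0, 0.6, 0, 0.3, 0, 0, 0.8, 0, 0.3, 0, 0, 0.6, 0, 0.3, 0, 0, 0.4, 0, 0.3, 0, 0, 0.1, 0, 0.3, 0, 0, 0, 0, 0.3]'; python3 -m creep '[0, 0, 0.04, 0, 0.3, 0, 0, 0.04, 0, 0.3, 0, 0, 0.04, 0, 0.3, 0, 0, 0.04, 0, 0.3, 0, 0, 0, 0, 0.3]' 5
```

```text
clock: 14.2
position: [0.5425, 0.3006, 0.1487]
ee_rot: [-0.228, -3.132, 0.001]
force: [-0.4, 0.2, -1.9]
width: 0.492
gripper_force: 20.0
clock: 14.7
position: [0.5427, 0.3011, 0.1415]
ee_rot: [0.23, 3.133, 0.001]
force: [0.2, -0.6, 0.1]
width: 0.489
gripper_force: 5.0
```

In the tool's units: 0.002 m is 0.04.

```bash
python3 -m creep '[0, 0, 0.04, 0, 0.3, 0, 0, 0.04, 0, 0.3, 0, 0, 0.04, 0, 0.3, 0, 0, 0, 0, 0.3]' 3;  python3 -m creep '[0, 0, 0, 0, 0.6, 0, 0, 0, 0, 0.7, 0, 0, 0, 0, 0.75, 0, 0, 0, 0, 0.75, 0, 0, 0, 0, 0.75]'; python3 -m creep '[0, 0, -0.4, 0, 0.75, 0, 0, -0.8, 0, 0.75, 0, 0, -0.8, 0, 0.8, 0, 0, -0.8, 0, 1, 0, 0, 0, 0, 1, 0, 0, 0, 0, 1]'
python3 - <<'E'
from h import *
p=shot("wrist"); cv2.imwrite("pics/w8.png",p["image"])
p=shot("top"); cv2.imwrite("pics/top4.png",p["image"]); m=white(p)
for q,z in ((145,230),.085),((150,200),.098): print(blob(p,m,q,z,18))
print(blob(p,m,(316,155),.025,20))
goto((.6455,-.066),np.pi/2)
p=shot("scene"); uv=proj(p,[[.6455,-.066,.025]])[0];print("tape scene",blob(p,white(p),uv,.025,20))
E
```

```text
clock: 15.1
position: [0.5427, 0.3009, 0.135]
ee_rot: [0.231, 3.133, -0.0]
force: [0.5, 0.5, -0.8]
width: 0.49
gripper_force: 3.0
clock: 15.6
position: [0.5427, 0.3009, 0.1353]
ee_rot: [0.23, 3.133, 0.0]
force: [0.1, -0.5, -0.1]
width: 0.748
gripper_force: 0.0
clock: 16.2
position: [0.543, 0.3011, 0.2763]
ee_rot: [0.23, 3.131, 0.002]
force: [-0.1, -0.6, -0.7]
width: 0.987
gripper_force: 0.0
(array([0.46270669, 0.31416736]), np.float64(-0.07659637453425994), (0.04703587951660156, 0.012767391967773437))
(array([0.5110897, 0.3060136]), np.float64(0.03288156936185538), (0.017930625915527344, 0.011263091278076173))
(array([ 0.64620532, -0.06596311]), np.float64(0.7784254084523754), (0.04145283813476563, 0.03991260986328125))
pos [0.5421 0.3006 0.2742] d tool [-1.559e-01 -3.476e-01  2.000e-04] turn -0.147 j7 0.9
tape scene (array([ 0.64442192, -0.06469149]), np.float64(-1.3468902924876711), (0.04075454406738281, 0.0405140380859375))
```

View pics/w8.png

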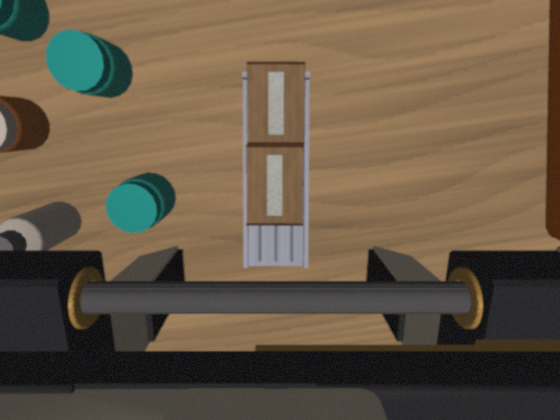

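Both cartons lie in the lane touching, with strips at (276,103) and (275,185), and the deck behind them is empty. Next is the tape.

```bash
python3 -m creep '[-0.39, -0.868, 0, 0, 1, -0.39, -0.868, 0, 0, 1, -0.39, -0.868, 0, 0, 1, -0.39, -0.868, 0, 0, 1, -0.39, -0.868, 0, 0, 1, -0.39, -0.868, 0, 0, 1, -0.39, -0.868, 0, 0, 1, -0.39, -0.868, 0, 0, 1, 0, 0, 0, 0, 1, 0, 0, 0, 0, 1]'
python3 - <<'E'
from h import *
p=shot("wrist"); uv=proj(p,[[.6453,-.0655,.025]])[0]; print(uv)
a,t,s=blob(p,white(p),uv,.025,40); print(a,t,s)
goto((np.array(a)+[.6453,-.0655])/2,np.pi/2-.146)
E
```

```text
clock: 17.35
position: [0.6457, -0.0671, 0.2737]
ee_rot: [-0.235, -3.13, 0.001]
force: [-0.8, 1.6, -0.6]
width: 1.0
gripper_force: 0.0
[278.66941001 193.810619  ]
[ 0.64201562 -0.06818054] -1.0478434676294826 (0.04265779724121094, 0.04235963134765625)
pos [ 0.6457 -0.065   0.2739] d tool [ 0.0018 -0.0021  0.    ] turn -0.001 j7 1.55
```

In the tool's units: 0.045 m is 0.9, 0.04 m is 0.8.

```bash
python3 -m creep '[0.032, -0.03, 0.9, 0, 1, 0, 0, 0.9, 0, 1, 0, 0, 0.9, 0, 1, 0, 0, 0.8, 0, 1, 0, 0, 0.4, 0, 1, 0, 0, 0.14, 0, 1, 0, 0, 0, 0, 1]' ; python3 -m creep '[0, 0, 0, 0, 0.3, 0, 0, 0, 0, 0.3, 0, 0, 0, 0, 0.3, 0, 0, 0, 0, 0.3, 0, 0, 0, 0, 0.3, 0, 0, 0, 0, 0.3, 0, 0, 0, 0, 0.3, 0, 0, 0, 0, 0.3]' 15; python3 -m creep '[0, 0, -0.4, 0, 0.3, 0, 0, -0.8, 0, 0.3, 0, 0, -1, 0, 0.3, 0, 0, -1, 0, 0.3, 0, 0, -0.6, 0, 0.3, 0, 0, 0, 0, 0.3, 0, 0, 0, 0, 0.3]'
python3 - <<'E'
from h import *
p=shot("wrist"); cv2.imwrite("pics/w9.png",p["image"])
p=shot("top"); m=white(p)
s=readout.observe()
h=np.array(s["position"])+[0,0,-.055]; print("held tape top",proj(p,[h]))
# strip centre of the tray carton (grey-white on brown): mask brown first
c=cv2.inRange(hsv(p),(5,80,30),(25,255,200)); uv=proj(p,[[.505,-.295,.054]])[0]; print(uv)
print("carton brown",blob(p,cv2.morphologyEx(c,cv2.MORPH_CLOSE,np.ones((9,9),np.uint8)),uv,.054,25))
cv2.imwrite("pics/top5.png",p["image"])
goto((.503,-.2955),np.pi/2-.136)
E
```

```text
clock: 18.1
position: [0.6439, -0.065, 0.0724]
ee_rot: [-0.227, -3.131, -0.001]
force: [0.3, 0.4, 0.1]
width: 1.0
gripper_force: 0.0
clock: 18.9
position: [0.6444, -0.0667, 0.0733]
ee_rot: [0.231, 3.133, 0.0]
force: [-0.7, -1.7, 1.8]
width: 0.473
gripper_force: 15.0
clock: 19.6
position: [0.6444, -0.0666, 0.2636]
ee_rot: [0.23, 3.132, 0.0]
force: [0.7, -0.0, -1.5]
width: 0.473
gripper_force: 15.0
held tape top [[319.72481644 136.64234716]]
[418.41187903 213.92986379]
carton brown (array([ 0.52229492, -0.29347651]), np.float64(-0.1352271975128989), (0.08291015014648437, 0.05108699035644531))
pos [ 0.6436 -0.0665  0.2617] d tool [ 0.1056 -0.2471  0.0003] turn -0.011 j7 1.56
```

View pics/w9.png

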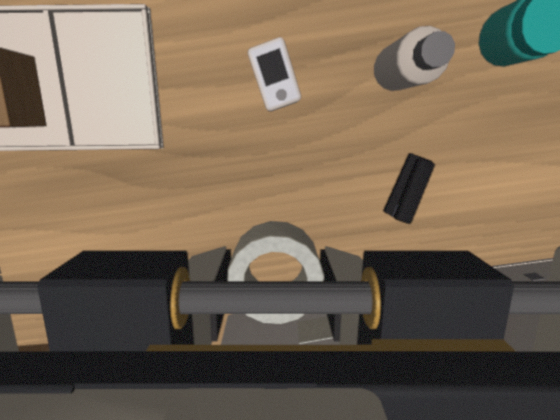

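The tape is held level between the pads, with the ring centred at about (276,275).

```bash
python3 -m creep '[0.286, -0.824, 0, 0, 0.3, 0.286, -0.824, 0, 0, 0.3, 0.286, -0.824, 0, 0, 0.3, 0.286, -0.824, 0, 0, 0.3, 0.286, -0.824, 0, 0, 0.3, 0.286, -0.824, 0, 0, 0.3, 0, 0, 0, 0, 0.3, 0, 0, 0, 0, 0.3, 0, 0, 0, 0, 0.3]'
python3 - <<'E'
from h import *
p=shot("wrist"); cv2.imwrite("pics/w10.png",p["image"])
uv=proj(p,[[.504,-.2955,.054]])[0]; print(uv)
# brown outline and strip inside it
g=hsv(p)
br=cv2.inRange(g,(5,70,30),(25,255,200))
for r in (35,45):
    try: print("strip",blob(p,white(p,70,120)&cv2.dilate(cv2.inRange(g,(0,0,0),(180,70,215)),None),uv,.054,r))
    except Exception as e: print(e)
x,y=int(uv[0]),int(uv[1]); print(g[y-30:y+31:10,x-30:x+31:10].tolist()[3])
cv2.imwrite("pics/w10c.png",cv2.resize(p["image"][80:340,180:380],None,fx=2.3,fy=2.3,interpolation=cv2.INTER_CUBIC))
goto((.504,-.2955),np.pi/2-.136)
E
```

```text
clock: 20.6
position: [0.5236, -0.2973, 0.2621]
ee_rot: [-0.228, -3.132, -0.002]
force: [-0.5, 0.2, -1.0]
width: 0.471
gripper_force: 15.0
[275.64764833 181.68905913]
strip (array([ 0.51101489, -0.29900789]), np.float64(-0.1422339743408969), (0.047600067138671875, 0.01260180435180664))
strip (array([ 0.50097612, -0.29553044]), np.float64(1.3833862187766037), (0.07892688598632812, 0.07230266723632812))
[[19, 26, 186], [16, 112, 125], [14, 88, 125], [25, 9, 163], [15, 112, 123], [16, 111, 124], [14, 29, 187]]
pos [ 0.5239 -0.297   0.2623] d tool [ 0.0199 -0.0014  0.    ] turn -0.009 j7 1.98
```

View pics/w10c.png

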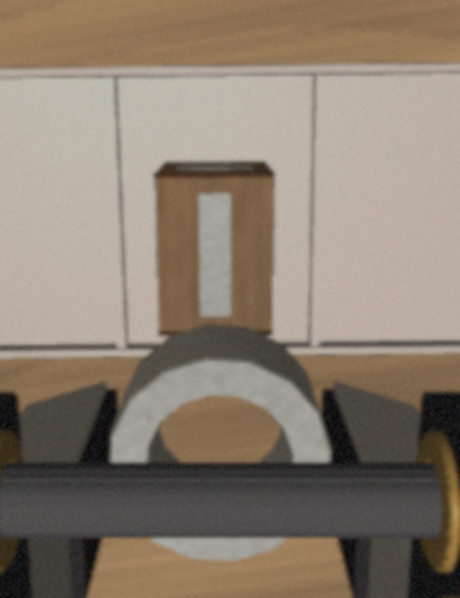

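Run:
```python
from h import *
p=shot("wrist"); s=readout.observe(); z=s["position"][2]-.0483
w=world(p,[(275.9,279.6),(180+110/2.3,279.6),(180+331/2.3,279.6),(275.9,80+358/2.3),(275.9,80+560/2.3)],z)
M=R.from_rotvec(s["ee_rot"]).as_matrix()
print("tape in tool",((w-np.array(s["position"]))@M).round(4))
uv=proj(p,[[.511,-.299,.054]])[0]; st=[blob(shot("wrist"),white(p,70,120),uv,.054,30)[0] for _ in range(1)]; print(st)
goto(st[0],np.pi/2-.139)
p=shot("scene"); cv2.imwrite("pics/s5.png",p["image"]); uv=proj(p,[[.508,-.297,.054]])[0]; print(uv,blob(p,white(p,60,100),uv,.054,9))
p=shot("top"); a=(p["image"][180:250,390:440]); cv2.imwrite("pics/top6.png",cv2.resize(a,None,fx=8,fy=8,interpolation=cv2.INTER_CUBIC))
```

```text
tape in tool [[ 0.0031 -0.0013  0.0483]
 [ 0.0032 -0.0226  0.0483]
 [ 0.0031  0.0199  0.0483]
 [ 0.0236 -0.0013  0.0483]
 [-0.0188 -0.0013  0.0483]]
[array([ 0.51208286, -0.29914709])]
pos [ 0.524  -0.2971  0.2627] d tool [ 0.0115 -0.0037  0.    ] turn -0.006 j7 1.98
[209.47845895 116.71392842] (array([ 0.51074565, -0.29504846]), np.float64(-0.15678894864650772), (0.04202850036621094, 0.012102069091796876))
```

Units first: shifts go in shares of 50 mm. So 0.0085 m is 0.17, -0.002 m is -0.04.

```bash
python3 -m creep '[0.17, -0.04, 0, 0, 0.3, 0, 0, 0.6, 0, 0.3, 0, 0, 0.8, 0, 0.3, 0, 0, 0.6, 0, 0.3, 0, 0, 0.4, 0, 0.3, 0, 0, 0.2, 0, 0.3, 0, 0, 0, 0, 0.3, 0, 0, 0, 0, 0.3]'
python3 - <<'E'
from h import *
p=shot("wrist"); cv2.imwrite("pics/w11.png",p["image"])
p=shot("scene"); cv2.imwrite("pics/s6.png",p["image"])
a=p["image"][70:190,150:290]; cv2.imwrite("pics/s6c.png",cv2.resize(a,None,fx=5,fy=5,interpolation=cv2.INTER_CUBIC))
E
```

```text
clock: 21.65
position: [0.5149, -0.2997, 0.1342]
ee_rot: [0.231, 3.132, -0.001]
force: [-0.2, -0.6, -1.1]
width: 0.474
gripper_force: 15.0
```

View pics/w11.png

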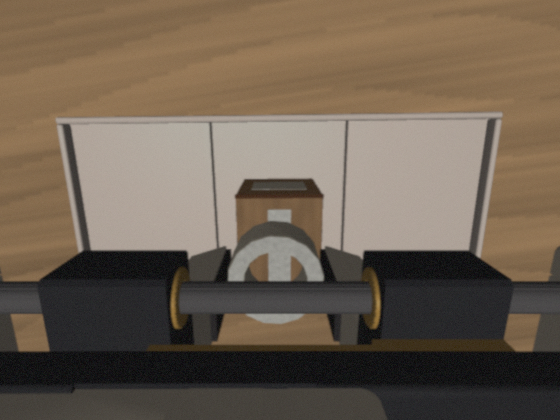

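Run:
```python
from h import *
p=shot("wrist"); s=readout.observe(); M=R.from_rotvec(s["ee_rot"]).as_matrix()
for z,q in [(.054,[(238,194),(321,194),(280,209.5)]),(s["position"][2]-.0483,[(229,275),(323,275),(276,321)])]:
    print(((world(p,q,z)-np.array(s["position"]))@M).round(4).tolist())
```

```text
[[0.0348, -0.0206, 0.0804], [0.0348, 0.0217, 0.0804], [0.0266, 0.0008, 0.0805]]
[[0.005, -0.0221, 0.0483], [0.005, 0.0195, 0.0483], [-0.018, -0.0013, 0.0483]]
```

View pics/s6c.png

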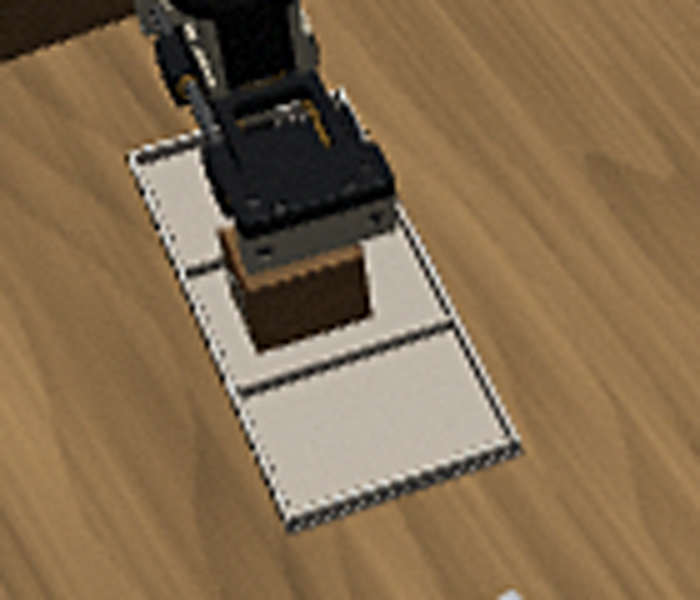

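In the wrist view the carton is about 2 mm to the tool's +y side of the tape, and x agrees within 1 mm. The scene crop shows the gripper over the middle carton, and that carton is flat. I'll shift and lower.

In the tool's units: 0.0018 m is 0.036, 0.002 m is 0.04.

```bash
python3 -m creep '[-0.006, 0.036, 0.04, 0, 0.3, 0, 0, 0.04, 0, 0.3, 0, 0, 0.04, 0, 0.3, 0, 0, 0.03, 0, 0.3, 0, 0, 0, 0, 0.3]' 6; python3 -m creep '[0, 0, 0, 0, 0.55, 0, 0, 0, 0, 0.65, 0, 0, 0, 0, 0.72, 0, 0, 0, 0, 0.72, 0, 0, 0, 0, 0.72]'; python3 -m creep '[0, 0, -0.4, 0, 0.72, 0, 0, -0.8, 0, 0.72, 0, 0, -0.8, 0, 0.8, -0.4, 0, -0.8, 0, 1, 0, 0, 0, 0, 1, 0, 0, 0, 0, 1]'
python3 - <<'E'
from h import *
p=shot("wrist"); cv2.imwrite("pics/w12.png",p["image"])
cv2.imwrite("pics/w12c.png",cv2.resize(p["image"][80:260,200:360],None,fx=3,fy=3,interpolation=cv2.INTER_CUBIC))
p=shot("top"); cap=world(p,[(258,193)],.092); print(cap)
g=hsv(p); y,x=194,257; print(g[y-12:y+13:3,x,:].tolist(), g[y,x-12:x+13:3,:].tolist())
goto((.5456,.0634),np.pi/2)
E
```

```text
clock: 22.3
position: [0.5155, -0.2975, 0.1261]
ee_rot: [0.23, 3.132, 0.0]
force: [-0.4, 1.3, 4.3]
width: 0.477
gripper_force: 6.0
clock: 22.8
position: [0.5151, -0.2976, 0.1256]
ee_rot: [-0.231, -3.133, -0.0]
force: [-0.6, -0.0, -0.7]
width: 0.716
gripper_force: 0.0
clock: 23.4
position: [0.5356, -0.3006, 0.2665]
ee_rot: [0.23, 3.131, -0.001]
force: [0.3, 0.3, -0.6]
width: 0.984
gripper_force: 0.0
[[0.54563965 0.06342877 0.092     ]]
[[16, 127, 150], [15, 98, 135], [0, 15, 121], [158, 10, 107], [150, 10, 107], [150, 9, 109], [10, 32, 165], [9, 32, 128], [14, 115, 111]] [[15, 130, 149], [16, 134, 150], [11, 32, 157], [150, 10, 107], [150, 10, 107], [158, 9, 110], [6, 17, 77], [10, 30, 177], [16, 128, 147]]
pos [ 0.5342 -0.3002  0.2646] d tool [4.190e-02 3.613e-01 3.000e-04] turn -0.147 j7 1.98
```

View pics/w12c.png

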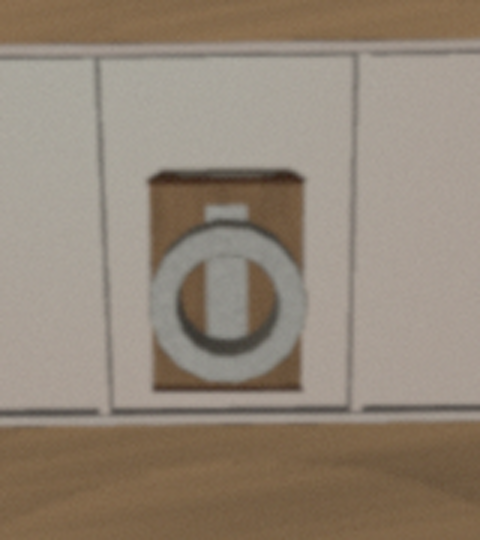

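```bash
python3 - <<'E'
from h import *
p=shot("wrist"); 
a=world(p,[(276.2,180.7)],.079)[0]; b=world(p,[(275.3,140.3),(275.7,209.3)],.054); print("tape-carton",(a-b.mean(0))[:2].round(4),np.linalg.norm(b[0]-b[1]))
E
python3 -m creep '[0, 0, 0, 0.142, 0.75, 0, 0, 0, 0.142, 0.75, 0, 0, 0, 0.142, 0.75, 0, 0, 0, 0.142, 0.75, 0, 0, 0, 0.142, 0.75, 0, 0, 0, 0.142, 0.75, 0, 0, 0, 0.142, 0.75, 0, 0, 0, 0.142, 0.75, 0, 0, 0, 0.142, 0.75, 0, 0, 0, 0.142, 0.75]' >/dev/null; python3 -m creep '[0, 0, 0, 0.14, 0.75, 0, 0, 0, 0, 0.75]'
python3 - <<'E'
from h import *
goto((.545,.0632),-.136)
E
```

```text
tape-carton [0.0004 0.0005] 0.061121287939758996
clock: 24.75
position: [0.5343, -0.3001, 0.2644]
ee_rot: [-2.368, -2.061, 0.002]
force: [-0.3, -0.2, -0.3]
width: 0.754
gripper_force: 0.0
pos [ 0.5343 -0.3001  0.2644] d tool [ 3.613e-01 -3.960e-02  2.000e-04] turn -0.003 j7 0.61
```

In the tool's units: 0.0451 m is 0.902, -0.005 m is -0.1.

```bash
python3 -m creep '[0.902, -0.1, 0, 0, 0.75, 0.902, -0.1, 0, 0, 0.75, 0.902, -0.1, 0, 0, 0.75, 0.902, -0.1, 0, 0, 0.75, 0.902, -0.1, 0, 0, 0.75, 0.902, -0.1, 0, 0, 0.75, 0.902, -0.1, 0, 0, 0.75, 0.902, -0.1, 0, 0, 0.75, 0, 0, 0, 0, 0.75, 0, 0, 0, 0, 0.75]'
python3 - <<'E'
from h import *
p=shot("wrist"); g=hsv(p); uv=proj(p,[[.545,.063,.092]])[0]; print(uv)
gray=cv2.inRange(g,(0,0,80),(180,25,125)); print(blob(p,gray,uv,.092,30))
goto((.545,.0632),-.136)
p=shot("scene"); g=hsv(p); uv=proj(p,[[.545,.063,.092]])[0]; gray=cv2.inRange(g,(0,0,60),(180,25,125)); print("scene",blob(p,gray,uv,.092,10))
p=shot("wrist"); cv2.imwrite("pics/w13.png",p["image"])
E
```

```text
clock: 25.75
position: [0.5438, 0.0633, 0.2651]
ee_rot: [-2.361, -2.072, 0.002]
force: [0.4, -1.2, 0.9]
width: 0.751
gripper_force: 0.0
[278.7718252  209.29103048]
(array([0.54273862, 0.06259866]), np.float64(-0.12921218187484573), (0.022183169555664062, 0.021328416442871093))
pos [0.5439 0.0617 0.2653] d tool [ 0.0016  0.0009 -0.    ] turn 0.003 j7 -0.06
scene (array([0.54391035, 0.06565768]), np.float64(-0.539646584852953), (0.021282666015625, 0.019320877075195312))
```

View pics/w13.png

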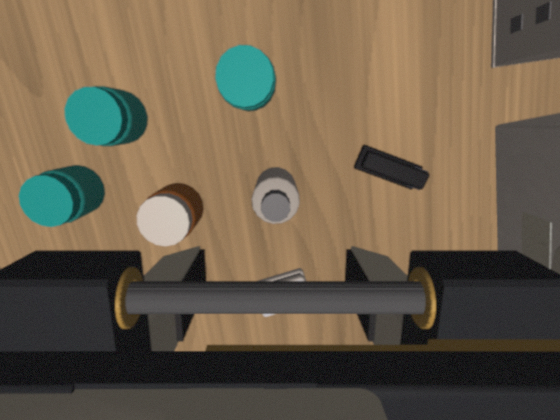

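The bottle cap at (276,206) is centred between the fingers. The jar at (165,219) and the stapler at (390,167) are clear of the finger paths.

In the tool's units: 0.045 m is 0.9, 0.04 m is 0.8.

```bash
python3 -m creep '[0.02, 0.006, 0.9, 0, 0.75, 0, 0, 0.9, 0, 0.75, 0, 0, 0.8, 0, 0.75, 0, 0, 0.5, 0, 0.75, 0, 0, 0.2, 0, 0.75, 0, 0, 0, 0, 0.75, 0, 0, 0, 0, 0.75]';  python3 -m creep '[0, 0, 0, 0, 0.3, 0, 0, 0, 0, 0.3, 0, 0, 0, 0, 0.3, 0, 0, 0, 0, 0.3, 0, 0, 0, 0, 0.3, 0, 0, 0, 0, 0.3, 0, 0, 0, 0, 0.3]' 20; python3 -m creep '[0, 0, -0.4, 0, 0.3, 0, 0, -0.8, 0, 0.3, 0, 0, -1, 0, 0.3, 0, 0, -1, 0, 0.3, 0, 0, -0.4, 0, 0.3, 0, 0, 0, 0, 0.3, 0, 0, 0, 0, 0.3]'
python3 - <<'E'
from h import *
o=np.array([.506,-.2945]); n=np.array([np.sin(.137),np.cos(.137)])
print(o+.087*n,o-.087*n); goto(o+.087*n,-.137)
E
```

```text
clock: 26.6
position: [0.5455, 0.0625, 0.1019]
ee_rot: [2.368, 2.064, 0.002]
force: [-0.4, -0.6, 0.3]
width: 0.752
gripper_force: 0.0
clock: 27.3
position: [0.5449, 0.0635, 0.1011]
ee_rot: [-2.367, -2.065, -0.001]
force: [-1.4, 1.1, 6.6]
width: 0.453
gripper_force: 20.0
clock: 28.0
position: [0.5443, 0.0635, 0.2802]
ee_rot: [-2.366, -2.065, 0.0]
force: [-0.5, 0.4, -1.0]
width: 0.451
gripper_force: 20.0
[ 0.51788175 -0.20831518] [ 0.49411825 -0.38068482]
pos [0.5443 0.0635 0.2802] d tool [-2.729e-01  1.060e-02 -1.000e-04] turn 0.001 j7 -0.07
```

In the tool's units: -0.0455 m is -0.91, 0.0018 m is 0.036.

```bash
python3 -m creep '[-0.91, 0.036, 0, 0, 0.3, -0.91, 0.036, 0, 0, 0.3, -0.91, 0.036, 0, 0, 0.3, -0.91, 0.036, 0, 0, 0.3, -0.91, 0.036, 0, 0, 0.3, -0.91, 0.036, 0, 0, 0.3, 0, 0, 0, 0, 0.3, 0, 0, 0, 0, 0.3]'; python3 -m creep '[0, 0, 0.8, 0, 0.3, 0, 0, 0.9, 0, 0.3, 0, 0, 0.8, 0, 0.3, 0, 0, 0.6, 0, 0.3, 0, 0, 0.24, 0, 0.3, 0, 0, 0, 0, 0.3]'
```

```text
clock: 28.8
position: [0.5171, -0.2097, 0.2789]
ee_rot: [-2.369, -2.06, 0.003]
force: [0.6, 0.5, -1.9]
width: 0.454
gripper_force: 20.0
clock: 29.4
position: [0.5175, -0.207, 0.1118]
ee_rot: [-2.363, -2.065, 0.003]
force: [-0.0, -0.6, -0.5]
width: 0.45
gripper_force: 20.0
```

```bash
python3 -m creep '[0, 0, 0.06, 0, 0.3, 0, 0, 0.04, 0, 0.3, 0, 0, 0.04, 0, 0.3, 0, 0, 0.02, 0, 0.3, 0, 0, 0, 0, 0.3]' 8; python3 -m creep '[0, 0, 0, 0, 0.55, 0, 0, 0, 0, 0.65, 0, 0, 0, 0, 0.75, 0, 0, 0, 0, 0.75, 0, 0, 0, 0, 0.75]'; python3 -m creep '[0, 0, -0.4, 0, 0.75, 0, 0, -0.8, 0, 0.75, 0, 0, -1, 0, 0.8, 0, 0, -1, 0, 0.9, 0, 0, -0.2, 0, 0.9, 0, 0, 0, 0, 0.9]'
python3 - <<'E'
from h import *
p=shot("top"); cv2.imwrite("pics/top7.png",p["image"])
p=shot("top"); print("jar top",blob(p,white(p),proj(p,[[.4426,.0569,.058]])[0],.058,18))
goto((.442,.0565),-.137)
p=shot("scene"); print("jar scene",blob(p,white(p),proj(p,[[.4426,.0569,.058]])[0],.058,20)); cv2.imwrite("pics/s7.png",p["image"])
E
```

```text
clock: 29.9
position: [0.5185, -0.2086, 0.106]
ee_rot: [2.367, 2.065, 0.001]
force: [1.0, -0.1, -1.9]
width: 0.461
gripper_force: 8.0
clock: 30.4
position: [0.5184, -0.2087, 0.1057]
ee_rot: [2.367, 2.065, 0.0]
force: [0.3, -0.1, 0.5]
width: 0.746
gripper_force: 0.0
clock: 31.0
position: [0.5192, -0.209, 0.2776]
ee_rot: [2.365, 2.064, 0.004]
force: [0.0, -0.6, -0.7]
width: 0.896
gripper_force: 0.0
jar top (array([0.44174229, 0.05643628]), np.float64(0.47183897481109094), (0.046878155517578124, 0.045771282958984374))
pos [ 0.518  -0.208   0.2747] d tool [ 0.2518 -0.111   0.0003] turn 0.001 j7 0.47
jar scene (array([0.44024458, 0.05686348]), np.float64(1.0022799438820216), (0.044796255493164065, 0.042912954711914066))
```

```bash
python3 -m creep '[0.84, -0.374, 0, 0, 0.88, 0.84, -0.374, 0, 0, 0.88, 0.84, -0.374, 0, 0, 0.88, 0.84, -0.374, 0, 0, 0.88, 0.84, -0.374, 0, 0, 0.88, 0.84, -0.374, 0, 0, 0.88, 0, 0, 0, 0, 0.88, 0, 0, 0, 0, 0.88]'
python3 - <<'E'
from h import *
p=shot("wrist"); cv2.imwrite("pics/w14.png",p["image"]); print(blob(p,white(p),proj(p,[[.44,.0567,.058]])[0],.058,45))
goto((.4405,.0567),-.137)
E
```

```text
clock: 31.95
position: [0.4405, 0.0573, 0.2745]
ee_rot: [-2.363, -2.069, 0.004]
force: [-0.4, -0.2, 0.0]
width: 0.879
gripper_force: 0.0
(array([0.43842549, 0.05475282]), np.float64(-0.1322983861040843), (0.046881704711914066, 0.04603904724121094))
pos [0.4409 0.056  0.2748] d tool [ 0.0006 -0.0005 -0.    ] turn 0.002 j7 -0.21
```

View pics/w14.png

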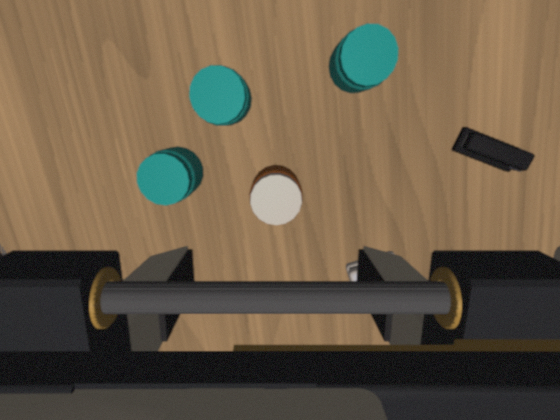

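The jar with the white lid at (276,198) is centred between the fingers. The turquoise look-alikes at (166,178), (219,95) and (368,55) are outside the finger paths.

In the tool's units: 0.007 m is 0.14, 0.045 m is 0.9.

```bash
python3 -m creep '[0, -0.01, 0.9, 0, 0.88, 0, 0, 0.9, 0, 0.88, 0, 0, 0.9, 0, 0.88, 0, 0, 0.8, 0, 0.88, 0, 0, 0.36, 0, 0.88, 0, 0, 0.14, 0, 0.88, 0, 0, 0, 0, 0.88, 0, 0, 0, 0, 0.88]';  python3 -m creep '[0, 0, 0, 0, 0.4, 0, 0, 0, 0, 0.4, 0, 0, 0, 0, 0.4, 0, 0, 0, 0, 0.4, 0, 0, 0, 0, 0.4, 0, 0, 0, 0, 0.4, 0, 0, 0, 0, 0.4]' 20; python3 -m creep '[0, 0, -0.4, 0, 0.4, 0, 0, -0.8, 0, 0.4, 0, 0, -1, 0, 0.4, 0, 0, -1, 0, 0.4, 0, 0, -0.8, 0, 0.4, 0, 0, 0, 0, 0.4, 0, 0, 0, 0, 0.4]'
python3 - <<'E'
from h import *
goto((.4941,-.3807),-.137)
E
```

```text
clock: 32.8
position: [0.4416, 0.0556, 0.0764]
ee_rot: [2.368, 2.063, 0.001]
force: [-0.7, -0.4, 1.0]
width: 0.883
gripper_force: 0.0
clock: 33.5
position: [0.441, 0.0566, 0.0761]
ee_rot: [-2.367, -2.066, -0.001]
force: [-1.2, 1.1, 6.9]
width: 0.564
gripper_force: 20.0
clock: 34.2
position: [0.4409, 0.0567, 0.2762]
ee_rot: [-2.366, -2.066, -0.003]
force: [-0.6, 0.1, -2.2]
width: 0.559
gripper_force: 20.0
pos [0.4409 0.0567 0.2762] d tool [-0.4262  0.1117 -0.0006] turn 0.002 j7 -0.2
```

In the tool's units: -0.0426 m is -0.852, 0.0112 m is 0.224.

```bash
python3 -m creep '[-0.852, 0.224, 0, 0, 0.4, -0.852, 0.224, 0, 0, 0.4, -0.852, 0.224, 0, 0, 0.4, -0.852, 0.224, 0, 0, 0.4, -0.852, 0.224, 0, 0, 0.4, -0.852, 0.224, 0, 0, 0.4, -0.852, 0.224, 0, 0, 0.4, -0.852, 0.224, 0, 0, 0.4, -0.852, 0.224, 0, 0, 0.4, -0.852, 0.224, 0, 0, 0.4]' >/dev/null; python3 -m creep '[0, 0, 0, 0, 0.4, 0, 0, 0, 0, 0.4, 0, 0, 0.9, 0, 0.4, 0, 0, 0.9, 0, 0.4, 0, 0, 0.8, 0, 0.4, 0, 0, 0.7, 0, 0.4, 0, 0, 0.4, 0, 0.4, 0, 0, 0.08, 0, 0.4, 0, 0, 0, 0, 0.4]'
```

```text
clock: 36.1
position: [0.4939, -0.3796, 0.0859]
ee_rot: [-2.365, -2.065, 0.0]
force: [0.9, -0.3, -0.4]
width: 0.563
gripper_force: 20.0
```

In the tool's units: 0.003 m is 0.06, 0.002 m is 0.04.

```bash
python3 -m creep '[0, 0, 0.06, 0, 0.4, 0, 0, 0.04, 0, 0.4, 0, 0, 0.02, 0, 0.4, 0, 0, 0, 0, 0.4]' 8; python3 -m creep '[0, 0, 0, 0, 0.65, 0, 0, 0, 0, 0.75, 0, 0, 0, 0, 0.85, 0, 0, 0, 0, 0.85, 0, 0, 0, 0, 0.85]'; python3 -m creep '[0, 0, -0.4, 0, 0.85, 0, 0, -0.8, 0, 0.85, 0, 0, -1, 0, 0.9, 0, 0, -1, 0, 1, 0, 0, -0.6, 0, 1, -1, 0, 0, 0, 1, -1, 0, 0, 0, 1, -1, 0, 0, 0, 1, 0, 0, 0, 0, 1, 0, 0, 0, 0, 1]'
python3 - <<'E'
from h import *
t=shot("top")["image"][110:330,90:480]; s=shot("scene")["image"][60:360,140:480]
cv2.imwrite("pics/fin.png",np.vstack([cv2.resize(t,(532,300),interpolation=cv2.INTER_CUBIC),cv2.copyMakeBorder(cv2.resize(s,(340,300)),0,0,0,192,cv2.BORDER_CONSTANT)]))
E
```

```text
clock: 36.5
position: [0.4943, -0.3809, 0.0811]
ee_rot: [2.367, 2.065, 0.001]
force: [0.1, 0.1, -0.7]
width: 0.561
gripper_force: 8.0
clock: 37.0
position: [0.4941, -0.381, 0.0807]
ee_rot: [2.367, 2.065, 0.0]
force: [-0.2, -0.3, -0.9]
width: 0.841
gripper_force: 0.0
clock: 38.0
position: [0.4722, -0.5312, 0.2702]
ee_rot: [-2.37, -2.061, 0.001]
force: [0.0, 0.8, 0.5]
width: 1.001
gripper_force: 0.0
```

View pics/fin.png

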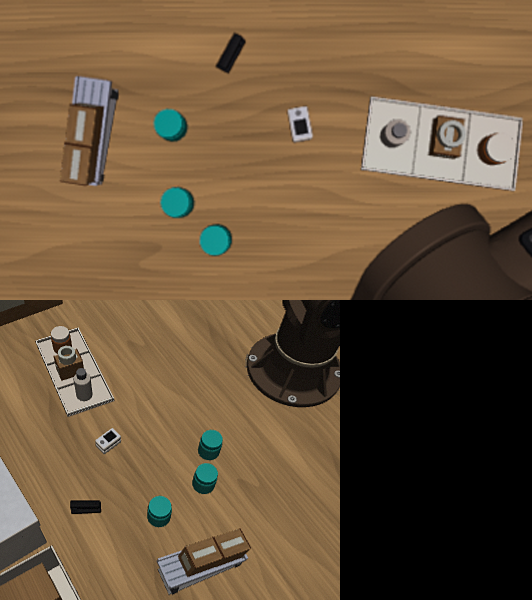

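The final view shows the bottle at (396,132) in the left compartment, the carton with the tape at (448,135) in the middle, and the jar at (493,149) in the right. Two cartons are in the lane, and the stapler, oximeter and look-alikes have not moved. I'm handing the job in.

```bash
python3 -c "
from cell import workorder; print(workorder.sign_off())"
```

```text
the job is handed in; nothing more can be done
None
```

The job is done and handed in at about 38 s: the oldest carton is in the tray's middle compartment with the tape centred on it, the bottle is to its left and the jar to its right, the new carton sits behind the next one in the lane, and the final pictures show the stapler and oximeter where they were.

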